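# Tap the wedge tight in the sharpening-stone holder

### The arm

A 6-joint arm with a two-finger parallel gripper is mounted at the origin on a cart in front of the work surface, level with it; the furniture and walls round the work are solid. World frame = base frame: x ahead of the robot, y to its left, z up, the work surface at z = 0. Lengths are in mm, angles in rad, forces in N, time in s.
With the tool pointing down it reaches from about 275 to 1000 mm from the base axis. Payload 8.4 kg.
Tool frame: the origin (TCP) lies midway between the tips of the shut fingers; the grasp point (between the pads) lies 19 mm behind it (r.grip_point_offset is the distance from the TCP to the grasp point, in mm); z points along the fingers, y is the line along which they close (so a half turn about z gives the same grasp; the last joint's range is limited). The gripper opens to 85 mm and grips with 20 to 120 N. Pads are 22 mm wide; open, the fingers measure 114 mm over their backs; the gripper's body (76 mm by 85 mm) begins 54 mm behind the grasp point. The pads swing forward as they close: fully open they stand 13 mm farther back than shut.
Start: joints at [-1.106, 0.353, 1.633, -0, 1.155, -0.002], TCP at [281.268, -558.136, 231.281] pointing down, gripper open.
Joint ranges: [-2.63, 2.63], [-0.92, 2.1], [0.06, 2.66], [-1.3, 4.44], [0, 2.69], [-3.02, 3.02]. Speed limits (rad/s): [2.22, 2.22, 2.79, 3.14, 3.14, 3.14].

### API

Orientations are given as [roll, pitch, yaw] about the fixed x, y, z axes, in that order (R = Rz(yaw) Ry(pitch) Rx(roll)).
In Python, from rig import r gives the robot as it stands. The module is installed in compiled form; this text tells all that it offers.
- The arm moves only by the shell command python3 -m creep 'ROWS' [FORCE]. ROWS is text: rows parted by semicolons, each of 7 numbers parted by spaces: the turn, a rotation vector about the tool's x, y, z in degrees, then the shift along the tool's x, y, z in m, then the closure in counts, from 0 (fully open) to 255 (shut). A call has 1 to 8 rows; each row is the pose to reach, as a shift and turn from the pose commanded when the call began, along the tool's axes at that moment; what a row does not reach only later rows make up. A row lasts 1/8 s, in which the tool goes at most 62.5 mm and 10.7 degrees, less where a joint would pass 70% of its speed; a pose out of reach is approached as far as the arm can. A call with a gripper value outside its range is refused whole. The fingers move at their own pace and stop on an object; FORCE is the grip in N (left out, the last holds). Time passes only in rows, so rows that repeat a pose let the fingers close. It gives the time, the measured TCP pose, the force, the opening and the grip force at its end, in the units of the state.
- r.sense(): the state, without advancing time (a new reading comes with each control period).
- r.grab_frame(name): name is "side" or "top" or "wrist"; returns a dict with "img" (480x640x3 uint8, red, green, blue), "range_z" (480x640 float32, mm along the optical axis (not along the pixel's ray), 0 where there is no reading), "K" (3x3 intrinsics, pixels), "world_from_camera" (4x4, takes a point from camera to world coordinates). Camera axes: x right, y up, looking along -z (the intrinsics and any distortion apply to the point x, -y, -z); pixel columns grow to the right and rows downward; lengths in mm; the calibration is good to about 2 mm. A picture is of the moment at which its call begins.
- r.sign_off(): hands the job in; it is judged then, once.
The state is a dict: "clock": time; "qpos": joint angles; "qvel": joint speeds; "joint_efforts": joint torques, N m; "eef_pos": TCP position; "tcp_rot": TCP orientation; "contact_force": force on the tool from outside, world axes, zero at the start; "wrist_torque": the same for the moment, N m; "opening": opening from 0.0 (shut) to 1.0 (fully open); "grasp_force": force on a finger pad.
Only numpy, scipy, OpenCV 4.12 (cv2) and the standard library are available. Lean on these libraries where they do the work, as an engineer would, in place of code of your own. Each camera call takes 0.05 s, during which the arm holds its last target. There are 200 camera calls.

### The job

The sharpening stone lies loose in its wooden holder on the worktop. Take the wooden mallet from the round board and, with light taps or pushes of the mallet only, drive the wedge into the holder until it stops advancing and clamps the stone tight; do not hit so hard that the wedge splits, and keep the fingers off wedge and stone. Then lay the mallet flat back on the round board and leave everything else as it stands.

Things in the scene. Friction and masses are not known exactly. Their poses are not given: they have to be found in the camera images.
- holder: Wooden sharpening-stone holder, fixed. +x: the direction the wedge is driven (about away from the robot), +y along the stone. Origin on the worktop below the middle of the wedge slot. Base top at z 12 mm; base x -45..45, y -48..238 mm, plus a tongue under the wedge at x -116..-44, y -22..22 mm.
- slot (a point): Middle of the wedge slot, on the base top, axes as the holder. On its -y side a fixed cleat 30 mm high (x -18..45 mm) with a slanted face along y = -13 + x/8 mm; on its +y side the end of the stone, which lies between two low side rails.
- wedge: Pale wooden wedge, loose, 110 mm long (x), 28 mm high, taper 1:8 (33 mm thick at the butt, 19 mm at the thin end), 0.25 kg. Origin: middle of its underside, sliding on the base; +x points to the thin end, the driving direction. Starts at holder x -58..-50 mm; slides easily (under 3 N) until the stone meets its stop, then resistance rises over a few mm and friction holds it.
- wedge_butt (a point): The place to strike, from the -x side: mid-height of the wedge's butt face (31 mm wide, 28 mm high), 55 mm from the wedge's origin, 26 mm above the worktop. The wedge is tight once the mallet has pressed it with about 16 to 22 N; above 30 N it splits. Near the end resistance rises by 3 to 8 N per mm: move at 25 mm/s or slower with a stop on force. The butt always stays clear of cleat and stone.
- wedge_tip (a point): Middle of the wedge's thin end. Where the wedge comes tight differs from case to case over some 44 mm (wedge origin at about holder x -32 to +18 mm) and cannot be measured beforehand: find it by feel.
- stone: Sharpening stone, loose, 60x180x26 mm (x, y, z), 0.35 kg, grey upper and brick-brown lower half. Origin at the middle of its underside, on the holder base; y along its length.
- stone_far_end (a point): Middle of the stone's +y end, at first up to about 1 mm short of a small dark rubber-backed stop block (66x16x22 mm; gives about 1 mm at 40 N) that was set by hand: its face lies anywhere from holder y 189 to 194.5 mm and is not measured.
- mallet: Small wooden mallet, loose, 0.28 kg, lying level on the round board. Origin: middle of the head's underside, z up. Flat handle 18 mm wide (x), 24 mm high, axis 20 mm above the underside, runs from the head to -y and ends at y -150 mm in a 22 mm wide, 40 mm high block.
- mallet_head (a point): Centre of the mallet's head: 70 mm along x (the striking direction; either end face strikes, 35 mm from here), 30 mm along y, 40 mm high. Keep its underside about 3 mm or more above the holder's base when striking.
- mallet_grip (a point): Where to pinch the mallet from above, across the handle's 18 mm width (along the mallet's x): on the handle axis, 34 mm from the middle of the head, near the centre of mass.
- round_board: Round wooden board, 240 mm across, 14 mm thick, does not move. Origin at the centre of its underside.
- pepper_tin: Bystander: food tin, 57 mm across, 72 mm tall, in front of the stone. Origin at the centre of its underside.
- spice_jar: Bystander: spice jar 42x42x96 mm, right of the holder, toward the wall. Origin at the centre of its underside.
- tumbler: Bystander: drinking glass, 76 mm across, 86 mm tall, beyond the round board. Origin at the centre of its underside.
Not all that is in view belongs to the job. Leave any orange or purple look-alike of the wedge alone.

How it is judged (in metres and radians):
On the way, in this order (a step that is already met when the one before it is completed fails the run):
1. the mallet is lifted clear of the board (height (world z) of mallet above 0.03 m and contact force between mallet and round_board below 0.1 N), for 0.2 s.
2. driven by the mallet, the wedge clamps the stone tight (more than 6 N between them) (contact force between wedge and stone above 6 N and x of wedge in the frame of holder above -0.045 m), for 0.2 s.
At the end, for the whole second after the job is handed in: The wedge sits upright and straight in its slot, driven in, at rest, and presses on the flat-lying stone with more than 6 N with nothing touching it; the mallet lies flat (within 0.1 rad) and at rest on the round board, its grip point within 85 mm of the board's centre (all of step 2 and contact force between mallet and wedge below 0.1 N and angle between the x axis of wedge and the x axis of holder, either way round below 0.06 rad and angle between each of wedge, stone's own z axis and vertical below 0.06 rad and linear speed of wedge below 0.005 m/s and horizontal distance between mallet_grip and round_board below 0.085 m and height (world z) of mallet between 0.008 and 0.02 m and angle between mallet's own z axis and vertical below 0.1 rad and linear speed of mallet below 0.01 m/s).
It fails at once if the mallet presses or hits the wedge with more than 30 N (contact force between mallet and wedge above 30 N).
It fails at once if the fingers or the arm touch the wedge or the stone (contact force between any of the arm, the fingers and wedge above 1 N or contact force between any of the arm, the fingers and stone above 1 N).
It fails at once if the mallet hits the stone (contact force between mallet and stone above 5 N).
It fails at once if a bystander is moved by more than 20 mm or tipped (distance of any of pepper_tin, spice_jar, tumbler from where it was at the start of the episode above 0.02 m or angle between any of pepper_tin, spice_jar, tumbler's own z axis and vertical above 0.3 rad).
It also fails if it takes over 54 s, if anything falls off the work surface, if the arm or the gripper's body presses on something with over 40 N, if the wrist force passes 120 N, or if a joint passes its speed limit or range.

## Working session

There is one attempt and no reset: what is moved stays moved. The work goes in short steps, Python scripts to look and compute and a shell command to move; the robot and the scene stay as the last step left them, time stands still between calls to the robot, and variables do not carry over. Pictures are saved under pics/ and viewed, at most 10 in all, crops included, and the job is handed in when it is done.

```bash
mkdir -p pics
cat > h.py <<'E'
import numpy as np, cv2
from rig import r
def px(f,u,v,z=None):
    K=np.array(f["K"]);T=np.array(f["world_from_camera"])
    d=np.array([(u-K[0,2])/K[0,0],-(v-K[1,2])/K[1,1],-1.])
    if z is None:
        return T[:3,:3]@(d*np.median(f["range_z"][v-1:v+2,u-1:u+2]))+T[:3,3]
    w=T[:3,:3]@d
    return T[:3,3]+w*(z-T[2,3])/w[2]
E
python3 - <<'E'
from h import *
import pickle
for n in("top","side"):
    f=r.grab_frame(n);pickle.dump(f,open(n+".pkl","wb"));cv2.imwrite(f"pics/{n}0.png",f["img"][:,:,::-1])
    print(n,f["K"],f["world_from_camera"],[k for k in f])
print(r.sense())
E
```

```text
top [[513.82121701   0.         324.72124704]
 [  0.         513.82121701 238.85954515]
 [  0.           0.           1.        ]] [[ 1.39420031e-02  9.93255609e-01 -1.15103931e-01  4.16265992e+02]
 [-9.99892786e-01  1.33338528e-02 -6.05178536e-03  1.11057555e+01]
 [-4.47619088e-03  1.15175964e-01  9.93335020e-01  1.26767621e+03]
 [ 0.00000000e+00  0.00000000e+00  0.00000000e+00  1.00000000e+00]] ['img', 'range_z', 'K', 'world_from_camera']
side [[616.97303434   0.         319.43271528]
 [  0.         616.97303434 231.96724094]
 [  0.           0.           1.        ]] [[ 8.89652432e-01  2.38774567e-01 -3.89236761e-01 -1.16355280e+02]
 [-4.56570974e-01  4.50489145e-01 -7.67204325e-01 -1.25855947e+03]
 [-7.84194462e-03  8.60259401e-01  5.09796300e-01  9.35374776e+02]
 [ 0.00000000e+00  0.00000000e+00  0.00000000e+00  1.00000000e+00]] ['img', 'range_z', 'K', 'world_from_camera']
{'clock': 0.1, 'qpos': array([-1.10640776e+00,  3.53591276e-01,  1.63406672e+00, -8.39991836e-07,
        1.15525141e+00, -2.41655324e-03]), 'qvel': array([ 0.00093878, -0.00238923, -0.00282018, -0.00020843, -0.00097264,
        0.00152212]), 'joint_efforts': array([ 1.31086745e-04, -6.06355762e+01, -3.42821360e+01,  3.61680247e-05,
        3.93782029e-03,  3.55304769e-05]), 'eef_pos': array([ 281.06118339, -557.73408967,  230.6260638 ]), 'tcp_rot': array([-3.14027590e+00, -2.41394300e-06,  4.66805453e-01]), 'contact_force': array([0.14003736, 0.28897595, 0.5631601 ]), 'wrist_torque': array([-0.00436846, -0.05546755, -0.00208328]), 'grasp_force': 0.0, 'opening': 0.9992630025759445}
```

View pics/top0.png

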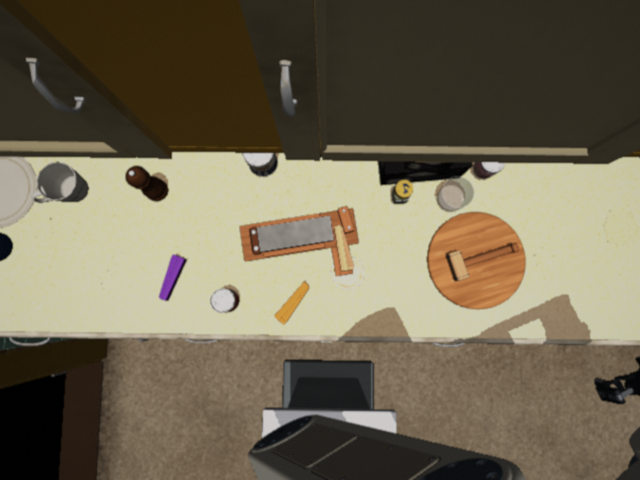

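View pics/side0.png

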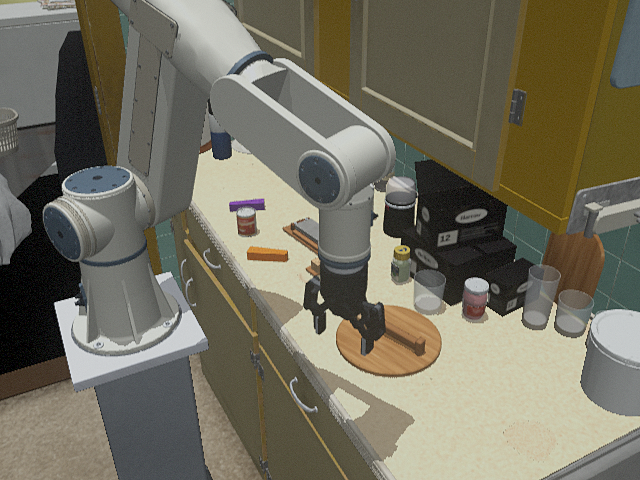

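Top view: holder runs from (241,245) to (357,225), with the wedge at about (343,250). The mallet head is at (458,265) and its handle end at (516,247), on the board centred at (477,260). Now enlarged crops.

Run:
```python
from h import *
import pickle
f=pickle.load(open("top.pkl","rb"));I=f["img"][:,:,::-1]
a=cv2.resize(I[195:285,230:370],None,fx=5.6,fy=5.6,interpolation=cv2.INTER_CUBIC)[:290*2]
b=cv2.resize(I[205:315,420:535],None,fx=5,fy=5,interpolation=cv2.INTER_CUBIC)
cv2.imwrite("pics/a.png",a);cv2.imwrite("pics/b.png",b);print(a.shape,b.shape)
```

```text
(504, 784, 3) (550, 575, 3)
```

View pics/a.png

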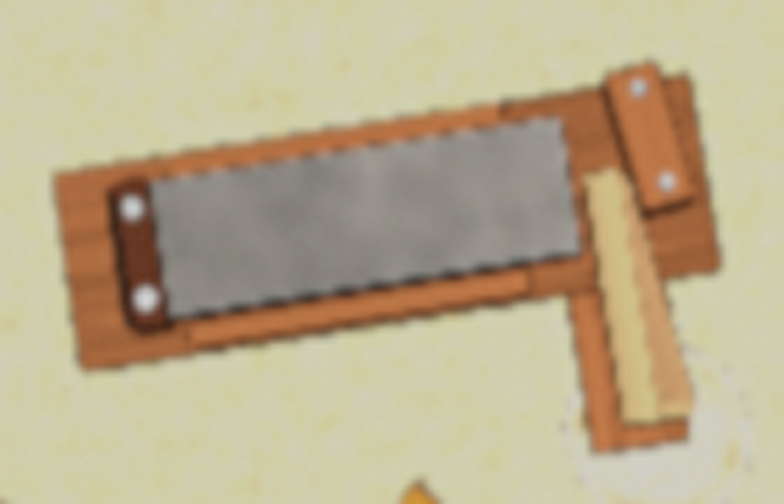

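View pics/b.png

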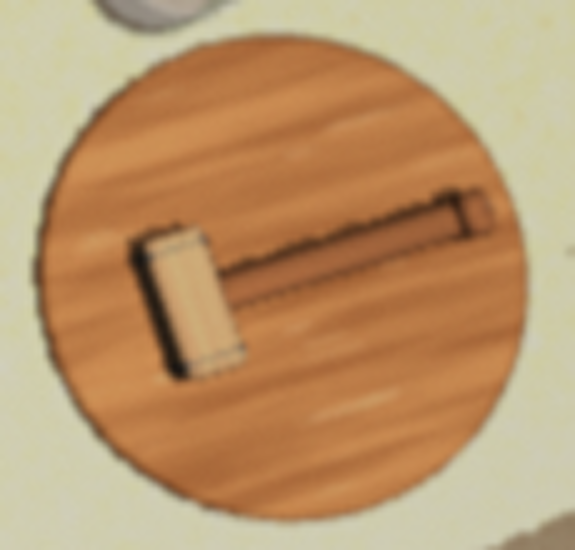

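Crop (a) shows the holder corners, stone and wedge: thin end near (605,170), butt near (655,418). Crop (b) shows the mallet head, the handle axis from (225,290) to (455,215), and the board.

Run:
```python
from h import *
import pickle
np.set_printoptions(precision=1,suppress=True)
f=pickle.load(open("top.pkl","rb"))
A=lambda U,V,z:px(f,(U+.5)/5.6+229.5,(V+.5)/5.6+194.5,z)[:2]
B=lambda U,V,z:px(f,(U+.5)/5+419.5,(V+.5)/5+204.5,z)[:2]
P=np.array([A(55,172,12),A(690,72,12),A(720,270,12),A(82,370,12),A(595,452,12),A(688,438,12)])
Q=np.array([[45,238],[45,-48],[-45,-48],[-45,238],[-116,22],[-116,-22.]])
pc,qc=P.mean(0),Q.mean(0);H=(Q-qc).T@(P-pc)
yaw=np.arctan2(H[0,1]-H[1,0],H[0,0]+H[1,1]);R=np.array([[np.cos(yaw),-np.sin(yaw)],[np.sin(yaw),np.cos(yaw)]])
o=pc-R@qc;print("holder",o,yaw,"\n",P-(Q@R.T+o))
for n,u,v in(("tipL",585,172),("tipR",625,168),("butL",628,424),("butR",692,412)):
    w=A(u,v,40);print(n,w,R.T@(w-o))
hc=np.array([B(145,235,54),B(208,228,54),B(245,355,54),B(180,378,54)]);print("head",hc,hc.mean(0))
h1,h2,e=B(225,290,46),B(455,215,46),B(480,212,54);d=h1-h2;print(h1,h2,e,"mallet yaw",np.arctan2(-d[0],d[1]), "head yaw",np.arctan2(*(hc[0]+hc[1]-hc[2]-hc[3])[::-1]))
print("board",B(282,277,14))
# depth checks
for u,v in((339,240),(459,265),(475,258),(480,285),(285,235),(320,320)):print(u,v,px(f,u,v))
# wrist flange etc: obstacles
```

```text
holder [589.5 -10.5] 0.17072216704348797 
 [[-0.8 -1.8]
 [-1.   0.4]
 [-0.2  1.9]
 [ 0.6 -1.2]
 [ 1.1 -1.1]
 [ 0.3  1.8]]
tipL [591.7  -3.5] [3.4 6.5]
tipR [593.7 -20.7] [  2.4 -10.8]
butL [483.5 -23.1] [-106.7    5.6]
butR [489.  -50.3] [-105.9  -22.2]
head [[ 530.5 -275.3]
 [ 534.2 -305.2]
 [ 474.3 -321.6]
 [ 463.1 -290.8]] [ 500.5 -298.2]
[ 505.5 -314.8] [ 542.8 -425. ] [ 543.6 -434. ] mallet yaw 0.32663059037919334 head yaw 0.245926338661332
board [ 514.5 -351.3]
339 240 [556.2 -15.8  39.8]
459 265 [ 499.  -299.1   55. ]
475 258 [ 516.7 -339.4   47.1]
480 285 [ 453.8 -359.5   14.8]
285 235 [566.9 114.6  37.6]
320 320 [363.8  27.6   0.3]
```

```bash
python3 -m creep '0 0 -20 0.077 -0.025 0.025 0;0 0 -20 0.077 -0.025 0.025 0;0 0 -40 0.154 -0.05 0.05 0;0 0 -40 0.154 -0.05 0.05 0;0 0 -60 0.231 -0.075 0.075 0;0 0 -60 0.231 -0.075 0.075 0;0 0 -80.5 0.308 -0.099 0.091 0;0 0 -80.5 0.308 -0.099 0.091 0' && python3 -m creep '0 0 0 0 0 0 0;0 0 0 0 0 0 0'
python3 - <<'E'
from h import *
import pickle
f=r.grab_frame("wrist");pickle.dump(f,open("w.pkl","wb"));cv2.imwrite("pics/w.png",f["img"][:,:,::-1]);s=r.sense();print(s["eef_pos"],s["tcp_rot"],s["qpos"],f["world_from_camera"])
E
```

```text
clock: 1.1
eef_pos: [513.1, -328.6, 139.2]
tcp_rot: [-3.141, -0.001, 1.88]
contact_force: [0.3, 0.1, 0.2]
opening: 1.002
grasp_force: 0.0
clock: 1.35
eef_pos: [511.3, -331.5, 140.2]
tcp_rot: [-3.141, -0.0, 1.869]
contact_force: [-0.4, -0.7, 0.6]
opening: 1.005
grasp_force: 0.0
[ 511.13074662 -331.75899268  140.3341163 ] [-3.14129663e+00  2.59836330e-05  1.86867076e+00] [-5.78044651e-01  4.26720926e-01  1.74604604e+00 -2.96025044e-04
  9.68995285e-01 -8.75751474e-01] [[ 9.55654463e-01 -2.82495279e-01 -8.31923374e-02  4.91315118e+02]
 [ 2.94489761e-01  9.17276804e-01  2.68102679e-01 -2.63739867e+02]
 [ 5.72660453e-04 -2.80712813e-01  9.59791638e-01  2.82889953e+02]
 [ 0.00000000e+00  0.00000000e+00  0.00000000e+00  1.00000000e+00]]
```

View pics/w.png

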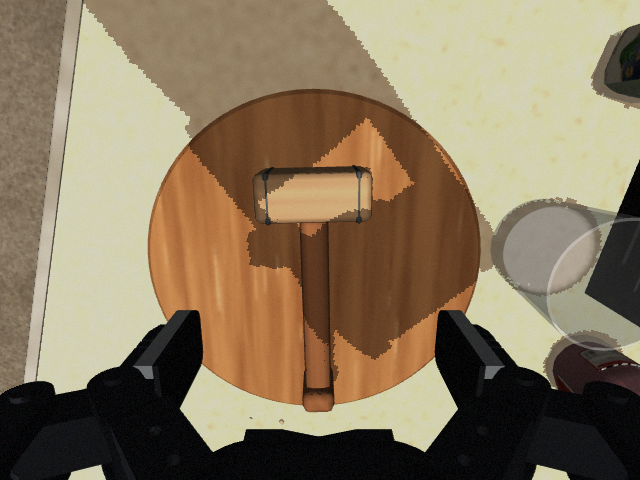

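Wrist view: head spans x 254–372, y 168–222; handle axis runs from (314,228) to (317,380), nearly aligned with the gripper.

Run:
```python
from h import *
import pickle
np.set_printoptions(precision=1,suppress=True)
f=pickle.load(open("w.pkl","rb"))
a,b=px(f,314,228,46),px(f,317,380,46);h=px(f,313,195,54);e=px(f,318,405,54)
d=a-b;print(a,b,h,e,"yaw",np.arctan2(-d[0],d[1]),np.arctan2(e[0]-h[0],h[1]-e[1]))
q=np.arctan2(e[0]-h[0],h[1]-e[1]);print("grip",h[:2]+34*np.array([np.sin(q),-np.cos(q)]))
print(px(f,254,195,54),px(f,372,195,54),px(f,313,168,54),px(f,313,222,54))
print("tumbler",px(f,549,250,0))
```

```text
[ 506.1 -320.6   46. ] [ 539.6 -423.5   46. ] [ 499.3 -300.    54. ] [ 544.5 -436.8   54. ] yaw 0.31493568024942653 0.318739129743125
grip [ 510.  -332.3]
[ 466.6 -310.1   54. ] [ 532.  -289.9   54. ] [ 494.8 -285.2   54. ] [ 504.  -315.4   54. ]
tumbler [ 681.6 -296.2    0. ]
```

```bash
python3 -m creep '0 0 -0.8 0 -0.001 0.04 0;0 0 -0.8 0 -0.001 0.08 0;0 0 -0.8 0 -0.001 0.1 0;0 0 -0.8 0 -0.001 0.115 0;0 0 -0.8 0 -0.001 0.121 0;0 0 -0.8 0 -0.001 0.121 0;0 0 -0.8 0 -0.001 0.121 0' && python3 -m creep '0 0 0 0 0 0 255;0 0 0 0 0 0 255;0 0 0 0 0 0 255;0 0 0 0 0 0 255;0 0 0 0 0 0 255;0 0 0 0 0 0 255;0 0 0 0 0 0 255;0 0 0 0 0 0 255' 100
```

```text
clock: 2.28
eef_pos: [511.4, -331.8, 20.2]
tcp_rot: [3.141, 0.001, 1.886]
contact_force: [-0.2, -0.3, -0.9]
opening: 1.004
grasp_force: 0.0
clock: 3.28
eef_pos: [510.8, -331.4, 19.6]
tcp_rot: [-3.142, 0.0, 1.886]
contact_force: [-0.9, 1.2, 6.1]
opening: 0.189
grasp_force: 98.5
```

```bash
python3 -m creep '0 0 0 0 0 -0.03 255;0 0 0 0 0 -0.06 255;0 0 0 0 0 -0.09 255;0 0 0 0 0 -0.1 255;0 0 0 0 0 -0.1 255;0 0 0 0 0 -0.1 255' && python3 -m creep '0 0 1 0.03 0 0 255;0 0 3 0.07 0 0 255;0 0 4 0.11 0.001 0 255;0 0 5 0.15 0.002 0 255;0 0 6 0.19 0.003 0 255;0 0 7 0.225 0.003 0 255;0 0 8.2 0.25 0.003 0 255;0 0 8.2 0.262 0.003 0 255' && python3 -m creep '0 0 0 0 0 0 255;0 0 0 0 0 0 255;0 0 0 0 0 0 255;0 0 0 0 0 0 255'
python3 - <<'E'
from h import *
import pickle
f=r.grab_frame("wrist");pickle.dump(f,open("w2.pkl","wb"));cv2.imwrite("pics/w2.png",f["img"][:,:,::-1])
E
```

```text
clock: 4.03
eef_pos: [510.0, -330.9, 117.9]
tcp_rot: [-3.14, -0.002, 1.886]
contact_force: [0.6, 0.3, -2.9]
opening: 0.192
grasp_force: 97.8
clock: 5.03
eef_pos: [431.4, -80.3, 118.5]
tcp_rot: [-3.14, -0.001, 1.744]
contact_force: [-0.5, -0.9, -2.4]
opening: 0.19
grasp_force: 97.9
clock: 5.52
eef_pos: [432.7, -81.8, 119.2]
tcp_rot: [3.142, 0.0, 1.742]
contact_force: [-0.1, 0.8, -3.4]
opening: 0.189
grasp_force: 97.9
```

View pics/w2.png

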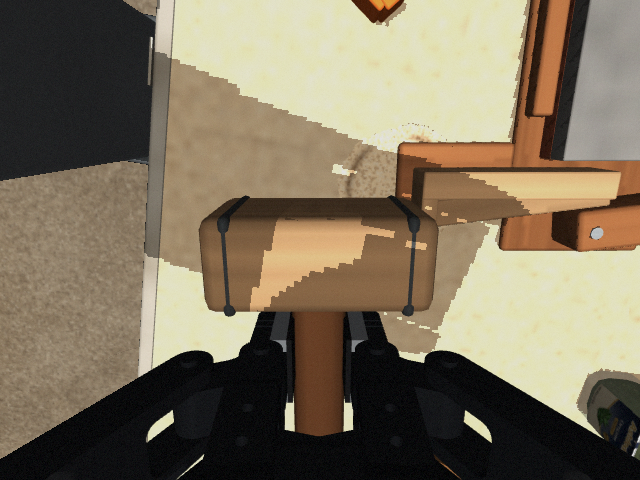

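Wrist view: mallet square in the fingers. Wedge stone-side top edge runs (424,172)–(620,171); tongue corner at (398,143), base corners at (515,142) and (500,250).

Run:
```python
from h import *
import pickle
np.set_printoptions(precision=1,suppress=True)
f=pickle.load(open("w2.pkl","rb"))
R=np.array([[np.cos(.171),-np.sin(.171)],[np.sin(.171),np.cos(.171)]]);o=np.array([589.5,-10.5])
H=lambda u,v,z:R.T@(px(f,u,v,z)[:2]-o)
print("tongue",H(398,143,12),"(-116,22)",H(515,142,12),"(-45,22)",H(500,250,12),"(-45,-48)")
print("wedge",H(424,172,40),H(620,171,40),H(621,194,40),H(425,203,40))
z=119.2-5.6+40
print("head top",H(222,224,z),H(415,224,z),H(229,310,z),H(408,310,z), px(f,318,265), px(f,500,185))
```

```text
tongue [-117.    18.7] (-116,22) [-45.5  19.3] (-45,22) [-45.7 -49.7] (-45,-48)
wedge [-107.2    4.1] [1.4 4.7] [ 4.7 -8.1] [-105.3  -13.3]
head top [-192.8    1.4] [-138.6    1.4] [-192.4  -25. ] [-138.9  -25. ] [427.9 -49.3 153.5] [526.7 -24.4  40.2]
```

```bash
cat > g.py <<'E'
import sys;from rig import r
s=r.sense();f=s["contact_force"];p=s["eef_pos"]
F=-(f[0]*.985+f[1]*.17);X=(p[0]-589.5)*.985+(p[1]+10.5)*.17
print("PUSH %.1f X %.1f wedge~%.1f z %.1f fz %.1f t %.2f"%(F,X,X+90+2,p[2],f[2],s["clock"]))
sys.exit(F>float(sys.argv[1]))
E
python3 -m creep '0 0 0 0 0 0.03 255;0 0 0 0 0 0.06 255;0 0 0 0 0 0.085 255;0 0 0 0 0 0.095 255;0 0 0 0 0 0.095 255;0 0 0 0 0 0.095 255' >/dev/null && python3 g.py 7 && python3 -m creep '0 0 0 0 0.003 0 255;0 0 0 0 0.006 0 255;0 0 0 0 0.009 0 255;0 0 0 0 0.012 0 255;0 0 0 0 0.015 0 255;0 0 0 0 0.018 0 255' >/dev/null && python3 g.py 7 && python3 -m creep '0 0 0 0 0.002 0 255;0 0 0 0 0.004 0 255' >/dev/null && python3 g.py 7 && python3 -m creep '0 0 0 0 0.002 0 255;0 0 0 0 0.004 0 255' >/dev/null && python3 g.py 7 && python3 -m creep '0 0 0 0 0.002 0 255;0 0 0 0 0.004 0 255' >/dev/null && python3 g.py 7
```

```text
PUSH -0.2 X -166.0 wedge~-74.0 z 25.0 fz -3.3 t 6.33False
```

```bash
sed -i 's/sys.exit(\(.*\))$/sys.exit(int(\1))/' g.py
python3 -m creep '0 0 0 0 0.003 0 255;0 0 0 0 0.006 0 255;0 0 0 0 0.009 0 255;0 0 0 0 0.012 0 255;0 0 0 0 0.015 0 255;0 0 0 0 0.018 0.001 255' >/dev/null && python3 g.py 7 && python3 -m creep '0 0 0 0 0.002 0 255;0 0 0 0 0.004 0 255' >/dev/null && python3 g.py 7 && python3 -m creep '0 0 0 0 0.002 0 255;0 0 0 0 0.004 0 255' >/dev/null && python3 g.py 7 && python3 -m creep '0 0 0 0 0.002 0 255;0 0 0 0 0.004 0 255' >/dev/null && python3 g.py 7
```

```text
PUSH -0.7 X -148.5 wedge~-56.5 z 23.2 fz -2.9 t 7.08
PUSH 0.4 X -144.6 wedge~-52.6 z 23.2 fz -2.1 t 7.33
PUSH 1.1 X -140.9 wedge~-48.9 z 23.2 fz -1.9 t 7.58
PUSH 0.3 X -136.7 wedge~-44.7 z 23.2 fz -2.1 t 7.83
```

```bash
python3 -m creep '0 0 0 0 0.001 0 255;0 0 0 0 0.002 0 255' >/dev/null && python3 g.py 5 && python3 -m creep '0 0 0 0 0.001 0 255;0 0 0 0 0.002 0 255' >/dev/null && python3 g.py 5 && python3 -m creep '0 0 0 0 0.001 0 255;0 0 0 0 0.002 0 255' >/dev/null && python3 g.py 5 && python3 -m creep '0 0 0 0 0.001 0 255;0 0 0 0 0.002 0 255' >/dev/null && python3 g.py 5 && python3 -m creep '0 0 0 0 0.001 0 255;0 0 0 0 0.002 0 255' >/dev/null && python3 g.py 5 && python3 -m creep '0 0 0 0 0.001 0 255;0 0 0 0 0.002 0 255' >/dev/null && python3 g.py 5 && python3 -m creep '0 0 0 0 0.001 0 255;0 0 0 0 0.002 0 255' >/dev/null && python3 g.py 5 && python3 -m creep '0 0 0 0 0.001 0 255;0 0 0 0 0.002 0 255' >/dev/null && python3 g.py 5 && python3 -m creep '0 0 0 0 0.001 0 255;0 0 0 0 0.002 0 255' >/dev/null && python3 g.py 5 && python3 -m creep '0 0 0 0 0.001 0 255;0 0 0 0 0.002 0 255' >/dev/null && python3 g.py 5
```

```text
PUSH 0.8 X -134.8 wedge~-42.8 z 23.3 fz -3.2 t 8.07
PUSH 1.2 X -132.7 wedge~-40.7 z 23.3 fz -2.0 t 8.32
PUSH 0.5 X -130.6 wedge~-38.6 z 23.3 fz -2.1 t 8.57
PUSH -0.3 X -128.6 wedge~-36.6 z 23.3 fz -2.1 t 8.82
PUSH 0.4 X -126.7 wedge~-34.7 z 23.3 fz -3.1 t 9.07
PUSH 0.3 X -124.7 wedge~-32.7 z 23.3 fz -3.8 t 9.32
PUSH 1.1 X -122.6 wedge~-30.6 z 23.3 fz -2.3 t 9.57
PUSH 0.9 X -120.7 wedge~-28.7 z 23.3 fz -3.0 t 9.82
PUSH 0.9 X -118.6 wedge~-26.6 z 23.3 fz -2.5 t 10.07
PUSH 1.3 X -116.7 wedge~-24.7 z 23.3 fz -3.6 t 10.32
```

```bash
python3 -m creep '0 0 0 0 0.001 0 255;0 0 0 0 0.002 0 255' >/dev/null && python3 g.py 5 && python3 -m creep '0 0 0 0 0.001 0 255;0 0 0 0 0.002 0 255' >/dev/null && python3 g.py 5 && python3 -m creep '0 0 0 0 0.001 0 255;0 0 0 0 0.002 0 255' >/dev/null && python3 g.py 5 && python3 -m creep '0 0 0 0 0.001 0 255;0 0 0 0 0.002 0 255' >/dev/null && python3 g.py 5 && python3 -m creep '0 0 0 0 0.001 0 255;0 0 0 0 0.002 0 255' >/dev/null && python3 g.py 5 && python3 -m creep '0 0 0 0 0.001 0 255;0 0 0 0 0.002 0 255' >/dev/null && python3 g.py 5 && python3 -m creep '0 0 0 0 0.001 0 255;0 0 0 0 0.002 0 255' >/dev/null && python3 g.py 5 && python3 -m creep '0 0 0 0 0.001 0 255;0 0 0 0 0.002 0 255' >/dev/null && python3 g.py 5 && python3 -m creep '0 0 0 0 0.001 0 255;0 0 0 0 0.002 0 255' >/dev/null && python3 g.py 5 && python3 -m creep '0 0 0 0 0.001 0 255;0 0 0 0 0.002 0 255' >/dev/null && python3 g.py 5
```

```text
PUSH 1.4 X -114.7 wedge~-22.7 z 23.3 fz -2.5 t 10.57
PUSH 1.7 X -112.7 wedge~-20.7 z 23.2 fz -2.1 t 10.82
PUSH 1.1 X -110.7 wedge~-18.7 z 23.2 fz -3.2 t 11.07
PUSH 0.4 X -108.7 wedge~-16.7 z 23.3 fz -2.3 t 11.32
PUSH 1.3 X -106.6 wedge~-14.6 z 23.3 fz -2.5 t 11.57
PUSH 1.3 X -104.7 wedge~-12.7 z 23.3 fz -2.9 t 11.82
PUSH 1.7 X -102.7 wedge~-10.7 z 23.3 fz -2.2 t 12.07
PUSH 0.3 X -100.6 wedge~-8.6 z 23.3 fz -3.0 t 12.32
PUSH 1.2 X -98.7 wedge~-6.7 z 23.3 fz -2.5 t 12.57
PUSH 1.4 X -96.7 wedge~-4.7 z 23.3 fz -2.6 t 12.82
```

```bash
python3 -m creep '0 0 0 0 0.001 0 255;0 0 0 0 0.002 0 255' >/dev/null && python3 g.py 5 && python3 -m creep '0 0 0 0 0.001 0 255;0 0 0 0 0.002 0 255' >/dev/null && python3 g.py 5 && python3 -m creep '0 0 0 0 0.001 0 255;0 0 0 0 0.002 0 255' >/dev/null && python3 g.py 5 && python3 -m creep '0 0 0 0 0.001 0 255;0 0 0 0 0.002 0 255' >/dev/null && python3 g.py 5 && python3 -m creep '0 0 0 0 0.001 0 255;0 0 0 0 0.002 0 255' >/dev/null && python3 g.py 5 && python3 -m creep '0 0 0 0 0.001 0 255;0 0 0 0 0.002 0 255' >/dev/null && python3 g.py 5 && python3 -m creep '0 0 0 0 0.001 0 255;0 0 0 0 0.002 0 255' >/dev/null && python3 g.py 5 && python3 -m creep '0 0 0 0 0.001 0 255;0 0 0 0 0.002 0 255' >/dev/null && python3 g.py 5 && python3 -m creep '0 0 0 0 0.001 0 255;0 0 0 0 0.002 0 255' >/dev/null && python3 g.py 5 && python3 -m creep '0 0 0 0 0.001 0 255;0 0 0 0 0.002 0 255' >/dev/null && python3 g.py 5
```

```text
PUSH -0.2 X -94.6 wedge~-2.6 z 23.3 fz -4.0 t 13.07
PUSH 1.1 X -92.8 wedge~-0.8 z 23.2 fz -2.2 t 13.32
PUSH 0.7 X -90.8 wedge~1.2 z 23.3 fz -3.0 t 13.57
PUSH 2.2 X -88.8 wedge~3.2 z 23.3 fz -1.8 t 13.82
PUSH 5.9 X -87.6 wedge~4.4 z 23.1 fz -0.5 t 14.07
```

Resistance is rising; now fine steps up to about 19 N.

```bash
python3 -m creep '0 0 0 0 0.0005 0 255;0 0 0 0 0.0005 0 255' >/dev/null && python3 g.py 15 && python3 -m creep '0 0 0 0 0.0005 0 255;0 0 0 0 0.0005 0 255' >/dev/null && python3 g.py 15 && python3 -m creep '0 0 0 0 0.0005 0 255;0 0 0 0 0.0005 0 255' >/dev/null && python3 g.py 15 && python3 -m creep '0 0 0 0 0.0005 0 255;0 0 0 0 0.0005 0 255' >/dev/null && python3 g.py 15 && python3 -m creep '0 0 0 0 0.0005 0 255;0 0 0 0 0.0005 0 255' >/dev/null && python3 g.py 15 && python3 -m creep '0 0 0 0 0.0005 0 255;0 0 0 0 0.0005 0 255' >/dev/null && python3 g.py 15
```

```text
PUSH 6.8 X -87.3 wedge~4.7 z 23.1 fz -1.2 t 14.32
PUSH 7.4 X -87.2 wedge~4.8 z 23.0 fz -0.1 t 14.57
PUSH 8.7 X -87.0 wedge~5.0 z 22.9 fz 0.1 t 14.82
PUSH 8.5 X -86.9 wedge~5.1 z 22.9 fz 1.8 t 15.07
PUSH 10.2 X -86.6 wedge~5.4 z 22.9 fz 0.7 t 15.32
PUSH 10.8 X -86.3 wedge~5.7 z 22.8 fz 1.5 t 15.57
```

```bash
python3 -m creep '0 0 0 0 0.001 0 255;0 0 0 0 0.001 0 255' >/dev/null && python3 g.py 18 && python3 -m creep '0 0 0 0 0.001 0 255;0 0 0 0 0.001 0 255' >/dev/null && python3 g.py 18 && python3 -m creep '0 0 0 0 0.001 0 255;0 0 0 0 0.001 0 255' >/dev/null && python3 g.py 18 && python3 -m creep '0 0 0 0 0.001 0 255;0 0 0 0 0.001 0 255' >/dev/null && python3 g.py 18 && python3 -m creep '0 0 0 0 0.0005 0 255;0 0 0 0 0.0005 0 255' >/dev/null && python3 g.py 18 && python3 -m creep '0 0 0 0 0.0005 0 255;0 0 0 0 0.0005 0 255' >/dev/null && python3 g.py 18
```

```text
PUSH 11.5 X -85.8 wedge~6.2 z 22.7 fz 1.5 t 15.82
PUSH 14.0 X -85.3 wedge~6.7 z 22.6 fz 3.2 t 16.07
PUSH 14.5 X -84.8 wedge~7.2 z 22.5 fz 3.6 t 16.32
PUSH 16.4 X -84.4 wedge~7.6 z 22.4 fz 4.5 t 16.57
PUSH 17.5 X -84.3 wedge~7.7 z 22.3 fz 4.1 t 16.82
PUSH 19.0 X -84.0 wedge~8.0 z 22.3 fz 5.9 t 17.07
```

```bash
python3 -m creep '0 0 0 0 0.0005 0 255;0 0 0 0 0.0005 0 255;0 0 0 0 0.0005 0 255' >/dev/null && python3 g.py 40 && python3 -m creep '0 0 0 0 -0.002 0 255;0 0 0 0 -0.006 0 255;0 0 0 0 -0.012 0 255;0 0 0 0 -0.022 0 255;0 0 0 0 -0.034 0 255;0 0 0 0 -0.044 0 255;0 0 0 0 -0.044 0 255' && python3 g.py 40;  python3 -m creep '0 0 0 0 0 -0.03 255;0 0 0 0 0 -0.06 255;0 0 0 0 0 -0.09 255;0 0 0 0 0 -0.1 255;0 0 0 0 0 -0.1 255;0 0 0 0 0 -0.1 255'
python3 - <<'E'
from h import *
import pickle
f=r.grab_frame("wrist");cv2.imwrite("pics/w3.png",f["img"][:,:,::-1])
p=r.sense()["eef_pos"];y=r.sense()["tcp_rot"][2];d=np.array([510.8,-331.4])-p[:2]
print(np.cos(y)*d[0]+np.sin(y)*d[1],np.sin(y)*d[0]-np.cos(y)*d[1],np.degrees(1.886-y))
E
```

```text
PUSH 18.5 X -83.8 wedge~8.2 z 22.2 fz 5.5 t 17.45
clock: 18.32
eef_pos: [475.3, -73.9, 23.3]
tcp_rot: [-3.141, -0.0, 1.742]
contact_force: [0.7, 0.4, -2.5]
opening: 0.191
grasp_force: 98.2
PUSH -0.8 X -123.3 wedge~-31.3 z 23.3 fz -2.5 t 18.32
clock: 19.08
eef_pos: [475.7, -73.7, 122.2]
tcp_rot: [-3.14, -0.001, 1.743]
contact_force: [0.3, 0.2, -2.1]
opening: 0.193
grasp_force: 98.3
-259.98842295894855 -9.392510203916856 8.214736993044344
```

View pics/w3.png

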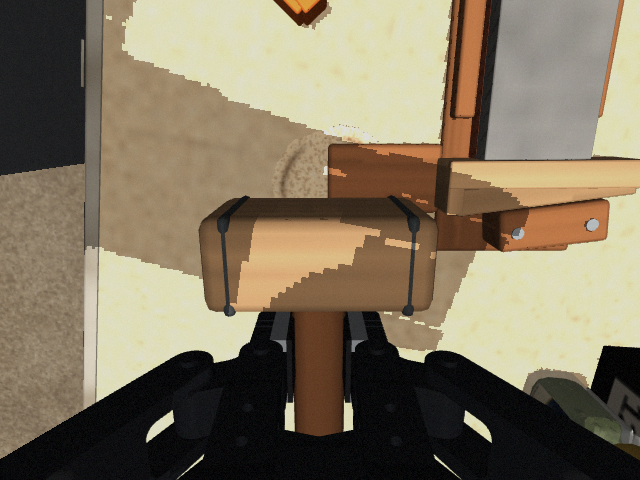

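The wedge sits straight between stone end and cleat (butt edge at about (440,160)–(445,212)), and the mallet is still square in the grip. Now I return it.

```bash
python3 -m creep '0 0 -1 -0.03 -0.001 0 255;0 0 -2 -0.07 -0.002 0 255;0 0 -3 -0.11 -0.004 0 255;0 0 -4 -0.15 -0.005 0 255;0 0 -5 -0.19 -0.007 0 255;0 0 -6 -0.225 -0.008 0 255;0 0 -8.2 -0.25 -0.009 0 255;0 0 -8.2 -0.26 -0.0094 0 255' >/dev/null && python3 -m creep '0 0 0 0 0 0 255;0 0 0 0 0 0 255;0 0 0 0 0 0.03 255;0 0 0 0 0 0.06 255;0 0 0 0 0 0.085 255;0 0 0 0 0 0.095 255;0 0 0 0 0 0.098 255;0 0 0 0 0 0.098 255' && python3 -m creep '0 0 0 0 0 0.001 255;0 0 0 0 0 0.002 255;0 0 0 0 0 0.002 255'
```

```text
clock: 21.12
eef_pos: [512.0, -331.6, 26.0]
tcp_rot: [3.141, 0.001, 1.886]
contact_force: [0.2, 0.3, -1.8]
opening: 0.188
grasp_force: 98.4
clock: 21.5
eef_pos: [511.6, -331.6, 23.5]
tcp_rot: [3.141, 0.0, 1.886]
contact_force: [0.0, 0.7, -2.5]
opening: 0.191
grasp_force: 98.4
```

```bash
python3 -m creep '0 0 0 0 0 0.001 255;0 0 0 0 0 0.002 255;0 0 0 0 0 0.003 255;0 0 0 0 0 0.003 255' && python3 -m creep '0 0 0 0 0 0.0005 255;0 0 0 0 0 0.0005 255'
```

```text
clock: 22.0
eef_pos: [511.4, -331.5, 20.1]
tcp_rot: [-3.141, -0.0, 1.886]
contact_force: [0.2, -0.3, -2.9]
opening: 0.192
grasp_force: 98.4
clock: 22.25
eef_pos: [511.5, -331.5, 19.7]
tcp_rot: [-3.142, -0.0, 1.886]
contact_force: [1.2, -0.3, -3.8]
opening: 0.192
grasp_force: 98.4
```

```bash
python3 -m creep '0 0 0 0 0 0.0005 255;0 0 0 0 0 0.001 255;0 0 0 0 0 0.001 255' && python3 -m creep '0 0 0 0 0 0 120;0 0 0 0 0 0 120;0 0 0 0 0 0 60;0 0 0 0 0 0 0;0 0 0 0 0 0 0;0 0 0 0 0 0 0;0 0 0 0 0 0 0;0 0 0 0 0 0 0' && python3 -m creep '0 0 0 0 0 -0.02 0;0 0 0 0 0 -0.05 0;0 0 0 0 0 -0.09 0;0 0 0 0 0 -0.12 0;0 0 0 0 0 -0.12 0;0 0 0 0 0 -0.12 0'
python3 - <<'E'
from h import *
f=r.grab_frame("wrist");cv2.imwrite("pics/w4.png",f["img"][:,:,::-1])
g=r.grab_frame("top");cv2.imwrite("pics/t4.png",cv2.resize(g["img"][170:330,230:540,::-1],None,fx=2.5,fy=2.5,interpolation=cv2.INTER_CUBIC))
for u,v in((290,195),(340,195),(316,260),(317,340)):print(px(f,u,v))
E
```

```text
clock: 22.62
eef_pos: [511.6, -331.5, 19.6]
tcp_rot: [3.142, 0.0, 1.886]
contact_force: [-3.0, 2.1, 8.7]
opening: 0.193
grasp_force: 99.9
clock: 23.62
eef_pos: [511.5, -331.6, 18.8]
tcp_rot: [-3.142, 0.0, 1.886]
contact_force: [0.4, 0.8, -0.1]
opening: 0.995
grasp_force: 0.0
clock: 24.38
eef_pos: [511.3, -331.4, 139.0]
tcp_rot: [3.142, 0.0, 1.886]
contact_force: [0.7, 0.7, -0.3]
opening: 0.998
grasp_force: 0.0
[ 486.21607709 -304.03041281   54.35185008]
[ 513.63604442 -295.11734738   54.10631452]
[ 513.5569795  -339.8346438    45.31565109]
[ 531.45309583 -392.7550122    46.17523257]
```

View pics/w4.png

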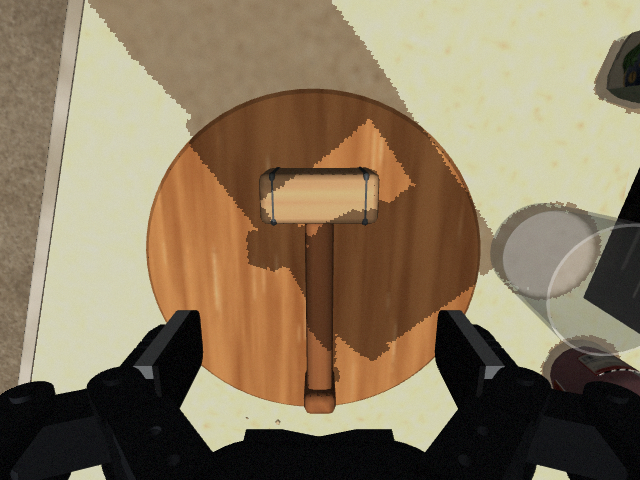

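View pics/t4.png

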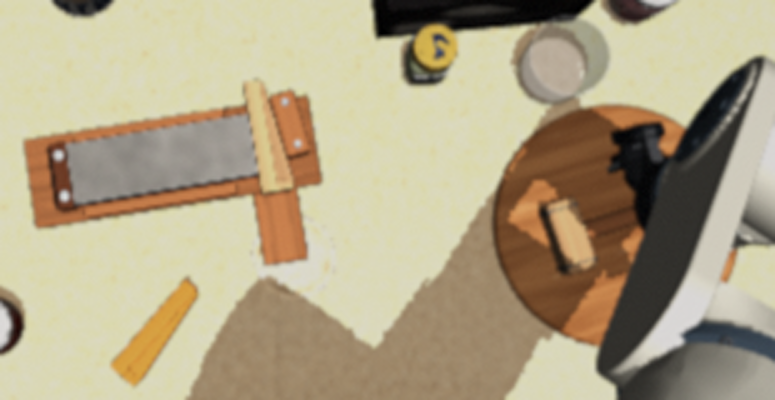

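The mallet lies flat near the board centre (head at (319,195), handle end at (320,402) in the wrist view), and the wedge is driven in against the stone and cleat in the top view.

```bash
python3 -c "
from rig import r
print(r.sign_off())"
```

```text
the job is handed in; nothing more can be done
None
```

The job is handed in: I pushed the wedge in with the mallet to about 19 N, it sits straight against the stone, and the mallet is back flat on the round board; the hand-in returned no verdict.

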